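Bring the tall pot to the front of the sample carousel and lock it

TASK

Turn the sample carousel by pushing gently (under 20 N) on the steel lugs round its rim until the one tall, lidded pot stands at the front, in line with the bracket; then press the bracket's black knob down so that the locking pin drops home in the lug's notch, feeling for the stop and holding it there with about 15 N (never over 25 N) for a second, and let go. Do not touch the pots, which must all stay upright in their seats, and leave the other things on the bench alone.

Things in the scene. Friction and masses are not known exactly. Their poses are not given: they have to be found in the camera images.
- base: the fixed white round foot of the sample carousel; origin on the table at the tray's turning axis; z up. Its own -x axis points to its FRONT, where the bracket with the plunger stands; it faces the robot to within about 20 degrees
- bracket (a point): top centre of the steel bracket at the base's front, on the plunger's axis, 128 mm from the turning axis, 100 mm above the table. The bracket is 28 mm wide, 12 mm thick, reaches over the tray's edge from a post (36 mm wide, 100 mm high) standing outside the tray, 154 to 174 mm from the turning axis
- tray: the aluminium turntable, a disc 284 mm across, 10 mm thick, its top 55 mm above the table; origin on the turning axis at the disc's underside. It turns about z without limit either way, drags (4 to 5 N at the lugs, more when fast) and stays where it is left. Six pot seats, each with three 8 mm studs, lie 82 mm from the axis, 60 degrees apart, one on its own -x axis
- lug (a point): top centre of the lug on the tray's own -x axis. Six such steel lugs stand on the rim, 60 degrees apart, outside the six seats, 128 mm from the axis: 36 mm long along the rim, 16 mm radially, 24 mm high (top 79 mm above the table). Push on their upright end faces. V notch across the top: 28 mm wide narrowing over 10 mm depth to a slot 11.5 mm wide, open down to the disc
- tall_pot: the one tall pot with a lid: ceramic, body 40 mm wide, lid 44 mm wide, lid knob top at 59 mm; loose in one of the tray's seats (1 mm play), at the same angle as one of the lugs; origin at the centre of its underside
- front (a point): the point 82 mm from the turning axis towards the base's front (-x), 80 mm above the table, where the tall pot's axis has to come
- plunger (a joint): travel of the locking plunger in m: 0 raised (at the start), down on its stop at 0.019 to 0.025, wherever the stop nut under the knob is set. Slides straight down, no spring, drags about 3 N, stays where left. Pin 10 mm thick, round end, raised 4 mm above the lugs. Pushed down within 9 mm of a notch's middle it wedges the tray round (about 5 N more on the knob) and drops into the slot; the stop is hard
- plunger_top (a point): centre of the top of the plunger's black knob, 30 mm across, 13 mm high; top 139 mm above the table when raised, 114 to 120 mm when home on the stop nut (20 mm across, on the bracket)
- pot0: a low, open ceramic pot, 34 mm high, 38 mm across the mouth, loose in a seat of the tray; origin at the centre of its underside. Leave it alone.
- pot1: a low, open ceramic pot, 34 mm high, 38 mm across the mouth, loose in a seat of the tray; origin at the centre of its underside. Leave it alone.
- pot2: a low, open ceramic pot, 34 mm high, 38 mm across the mouth, loose in a seat of the tray; origin at the centre of its underside. Leave it alone.
- pot4: a low, open ceramic pot, 34 mm high, 38 mm across the mouth, loose in a seat of the tray; origin at the centre of its underside. Leave it alone.
- pot5: a low, open ceramic pot, 34 mm high, 38 mm across the mouth, loose in a seat of the tray; origin at the centre of its underside. Leave it alone.
- reagent: a brown bottle, 72 mm across, 150 mm high, standing on the table; origin under its centre; leave alone
- sample_jar: a white jar, 60 mm across, 80 mm high, on the table; origin under its centre; leave alone
- flux_jar: a clear jar with steel cap, 70 mm across, 100 mm high, on the table; origin under its centre; leave alone
- spare_pot: a low ceramic pot like those on the tray, standing on the table; leave alone
- tongs: steel tongs, 220 mm long, lying on the table; leave alone
Things that resemble listed ones, but are neither listed nor needed, are in the scene too. Leave any red or yellow look-alike of the tall_pot alone.

How it is judged (in metres and radians):
On the way, in this order (a step that is already met when the one before it is completed fails the run):
1. the tall pot is brought to the front (within 6 mm) while the plunger is still up, and the tray is still (horizontal distance between tall_pot and front below 0.006 m and value of joint plunger below 0.003 m and angular speed of tray below 0.05 rad/s), for 0.2 s.
2. the plunger is home in the notch (over 17.5 mm down) and the robot presses on it with more than 10 N for 0.3 s (value of joint plunger above 0.0175 m and horizontal distance between tall_pot and front below 0.0035 m and contact force between any of the fingers, the arm and plunger above 10 N), for 0.3 s.
At the end, for the whole second after the job is handed in: The plunger has been pressed on its stop and is still at least 17.5 mm down in the notch, the tall pot's axis is within 3.5 mm of the front point, the tray is at rest, and all six pots stand upright (within 0.15 rad) in their seats on the tray (value of joint plunger above 0.0175 m and horizontal distance between tall_pot and front below 0.0035 m and angular speed of tray below 0.05 rad/s and linear speed of tall_pot below 0.02 m/s and angle between each of pot0, pot1, pot2, tall_pot, pot4, pot5's own z axis and vertical below 0.15 rad and height (world z) of pot0 between 0.05 and 0.062 m and horizontal distance between pot0 and base between 0.077 and 0.087 m and height (world z) of pot1 between 0.05 and 0.062 m and horizontal distance between pot1 and base between 0.077 and 0.087 m and height (world z) of pot2 between 0.05 and 0.062 m and horizontal distance between pot2 and base between 0.077 and 0.087 m and height (world z) of tall_pot between 0.05 and 0.062 m and horizontal distance between tall_pot and base between 0.077 and 0.087 m and height (world z) of pot4 between 0.05 and 0.062 m and horizontal distance between pot4 and base between 0.077 and 0.087 m and height (world z) of pot5 between 0.05 and 0.062 m and horizontal distance between pot5 and base between 0.077 and 0.087 m); the robot touches nothing.
It fails at once if the robot pushes on the tray with more than 20 N (contact force between any of the fingers, the arm and tray above 20 N).
It fails at once if the robot presses the plunger with more than 25 N (contact force between any of the fingers, the arm and plunger above 25 N).
It fails at once if the robot pushes on a pot (more than 1 N) (contact force between any of the fingers, the arm and pot0 above 1 N or contact force between any of the fingers, the arm and pot1 above 1 N or contact force between any of the fingers, the arm and pot2 above 1 N or contact force between any of the fingers, the arm and tall_pot above 1 N or contact force between any of the fingers, the arm and pot4 above 1 N or contact force between any of the fingers, the arm and pot5 above 1 N).
It fails at once if a pot on the tray is tipped (over 0.35 rad) (angle between any of pot0, pot1, pot2, tall_pot, pot4, pot5's own z axis and vertical above 0.35 rad).
It fails at once if another thing on the bench is moved by more than 20 mm (distance of any of reagent, sample_jar, flux_jar, spare_pot, tongs from where it was at the start of the episode above 0.02 m).
It also fails if it takes over 72 s, if anything falls off the work surface, if the arm or the gripper's body presses on something with over 40 N, if the wrist force passes 120 N, or if a joint passes its speed limit or range.

ROBOT

A 6-joint arm with a two-finger parallel gripper is mounted at the origin on the work surface. World frame = base frame: x ahead of the robot, y to its left, z up, the work surface at z = 0. Lengths are in mm, angles in rad, forces in N, time in s.
With the tool pointing down it reaches from about 350 to 775 mm from the base axis. Payload 7.3 kg.
Tool frame: the origin (TCP) lies at the very end of the fingers, on their centre line; the grasp point (between the pads) lies 19 mm behind it; x points along the fingers, z is the direction in which the jaws open and shut, and the axes are right-handed (so a half turn about x gives the same grasp; the last joint's range is limited). The gripper opens to 92 mm and grips with 3 to 60 N. Pads are 19 mm wide; open, the fingers measure 130 mm over their backs; the gripper's body (75 mm by 190 mm) begins 47 mm behind the grasp point.
Start: joints at [-1.491, 0.342, 1.524, -0, 1.275, -0.146], TCP at [117.562, -511.688, 226.741] pointing down, gripper open.
Joint ranges: [-2.53, 2.53], [-0.77, 2.02], [0.04, 2.7], [-1, 4.14], [0.28, 2.66], [-3.11, 3.11]. Speed limits (rad/s): [2.57, 2.57, 3.14, 3.14, 3.14, 3.14].

INTERFACE

Orientations are given as [roll, pitch, yaw] about the fixed x, y, z axes, in that order (R = Rz(yaw) Ry(pitch) Rx(roll)).
In Python, from plant import * gives the robot as it stands.
- The arm moves only by the tool carry_out, never from a script. Its argument "rows" is a list of rows, each a list of 4 numbers: the shift along the world's x, y, z in mm, then the turn about the world's z in degrees. In form: [[x, y, z, twist], ...]. A call has 1 to 20 rows; each row is the pose to reach, as a shift and turn from the pose measured when the call began; what a row does not reach only later rows make up. A row lasts 1/12 s, in which the tool goes at most 41.7 mm and 7.16 degrees, less where a joint would pass 70% of its speed; a pose out of reach is approached as far as the arm can. A call with a gripper value outside its range is refused whole. "hand" is the finger opening in mm, from 0 to 91.8, set as the call begins (left out, the last holds). The fingers move at their own pace and stop on an object; the grip force is fixed at half the most. Time passes only in rows, so rows that repeat a pose let the fingers close. It gives the time, the measured TCP pose, the force and the opening at its end, in the units of the state.
- get_obs(): the state, without advancing time (a new reading comes with each control period).
- capture(name): name is "scene" or "side" or "wrist"; returns the picture (420x560x3 uint8, red, green, blue); there is no depth.
- camera_info(name): a dict with "camera_matrix" (3x3 intrinsics, pixels), "dist" ([k1, k2, p1, p2, k3] as OpenCV has them; the pictures are not rectified), "pose" (4x4, takes a point from camera to world coordinates); the wrist camera has in their place "mount" (4x4, takes a point from camera to tool coordinates, whose origin is the TCP and whose axes are the tool frame's). Camera axes: x right, y down, z forward; pixel columns grow to the right and rows downward; lengths in mm; the calibration is good to about 2 mm. A picture is of the moment at which its call begins: read the wrist's pose just before it. camera_info takes no time and is no camera call.
- close_job(): hands the job in, once; it reports no verdict.
The state is a dict: "time": time; "joint_positions": joint angles; "dq": joint speeds; "tau": joint torques, N m; "tool_pos": TCP position; "tcp_rot": TCP orientation; "contact_force": force on the tool from outside, world axes, zero at the start; "moment": the same for the moment, N m; "grip_width": finger opening in mm.
Only numpy, scipy, OpenCV 4.12 (cv2) and the standard library are available. Lean on these libraries where they do the work, as an engineer would, in place of code of your own. Each camera call takes 0.05 s, during which the arm holds its last target. There are 200 camera calls.

## Working session

There is one attempt and no reset: what is moved stays moved. The work goes in short steps, Python scripts to look and compute and a tool call to move; the robot and the scene stay as the last step left them, time stands still between calls to the robot, and variables do not carry over. Pictures are saved under pics/ and viewed, about 8 in all and at most 12, crops included, and the job is handed in when it is done.

Besides the shell and the picture viewer there is one more tool, called after ">>>" in YAML: its name, and indented under it one key for each argument. carry_out: Moves the arm, as the interface text tells. Its arguments: {"type":"object","properties":{"rows":{"type":"array"},"hand":{"type":"number"}},"required":["rows"]}

```bash
mkdir -p pics; ls; python3 - <<'E'
from plant import *
import cv2,numpy as np
o=get_obs();print(o)
for n in("scene","side","wrist"):
    i=camera_info(n);print(n,{k:np.round(np.array(v),4).tolist() for k,v in i.items()})
a,b=capture("scene"),capture("side")
for n,im in(("scene",a),("side",b)):
    cv2.imwrite(f"pics/{n}0.png",cv2.resize(im[:,:,::-1],(800,600),interpolation=cv2.INTER_CUBIC)); cv2.imwrite(f"{n}_raw.png",im[:,:,::-1])
E
```

```text
pics
{'time': 0.0, 'joint_positions': array([-1.49100656e+00,  3.42736380e-01,  1.52503169e+00, -2.05444565e-05,
        1.27537070e+00, -1.46007405e-01]), 'dq': array([ 0.00136345, -0.00058395, -0.00059949,  0.00113578,  0.00061417,
        0.00045403]), 'tau': array([ 1.78129805e-03, -4.31234694e+01, -2.44226378e+01,  7.20161665e-02,
        5.59142022e-02, -1.54398749e-04]), 'tool_pos': array([ 117.51776636, -511.26109564,  226.03274566]), 'tcp_rot': array([3.00829074, 1.56925009, 1.66329758]), 'contact_force': array([-0.65607252, -0.07130885, -0.95969496]), 'moment': array([-0.00221196, -0.00282093,  0.02037402]), 'grip_width': 91.89683506084798}
scene {'camera_matrix': [[513.9072, 0.0, 276.127], [0.0, 513.9072, 210.7798], [0.0, 0.0, 1.0]], 'dist': [0.0194, 0.0, 0.0, 0.0, 0.0], 'pose': [[0.1745, 0.8195, -0.5458, 1450.7435], [0.9846, -0.1408, 0.1034, -169.3325], [0.0079, -0.5555, -0.8315, 1315.9197], [0.0, 0.0, 0.0, 1.0]]}
side {'camera_matrix': [[526.8452, 0.0, 283.4562], [0.0, 526.8452, 209.5859], [0.0, 0.0, 1.0]], 'dist': [0.0486, 0.0, 0.0, 0.0, 0.0], 'pose': [[-0.8942, -0.3392, 0.2923, 196.5424], [-0.4477, 0.6696, -0.5926, 899.5434], [0.0053, -0.6608, -0.7506, 1234.2119], [0.0, 0.0, 0.0, 1.0]]}
wrist {'camera_matrix': [[328.0787, 0.0, 270.7923], [0.0, 328.0787, 205.9836], [0.0, 0.0, 1.0]], 'dist': [-0.0208, 0.0, 0.0, 0.0, 0.0], 'mount': [[-0.0002, -0.2776, 0.9607, -158.4654], [0.0002, -0.9607, -0.2776, 73.5516], [1.0, 0.0001, 0.0002, -0.3217], [0.0, 0.0, 0.0, 1.0]]}
```

View pics/scene0.png

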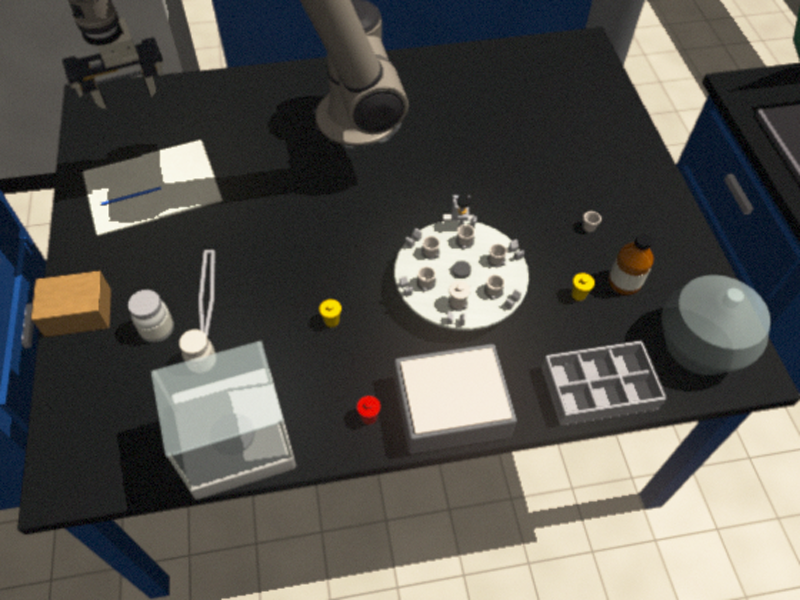

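View pics/side0.png

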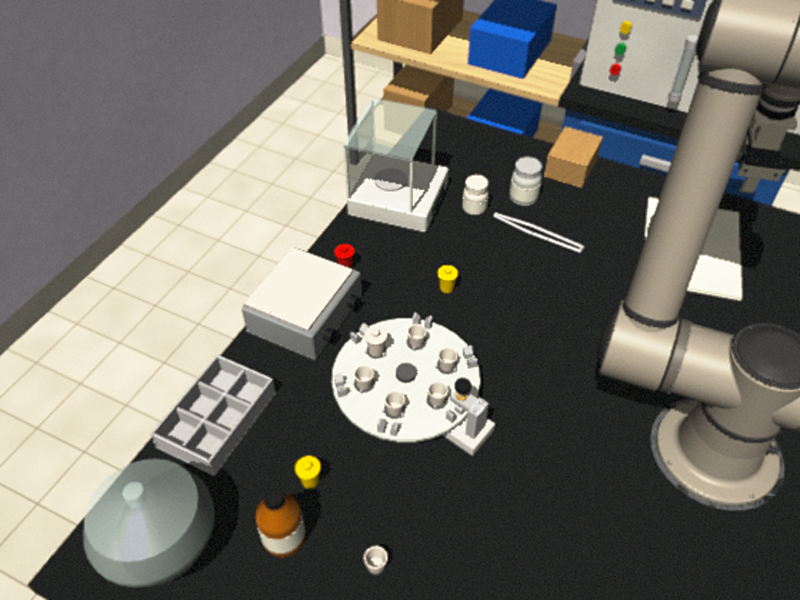

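Scene shows the tray at (461,271), the tall lidded pot at (458,294), so roughly at the back, and the bracket at (462,212). In the side view they are at (407,373), (375,341) and (463,388). The red and yellow pots on the table are decoys.

```bash
cat > h.py <<'E'
import numpy as np, cv2
from scipy.spatial.transform import Rotation as R
from plant import *
def campose(n,obs=None):
    i=camera_info(n)
    if n!="wrist": return i,np.array(i["pose"])
    T=np.eye(4);T[:3,:3]=R.from_euler("xyz",obs["tcp_rot"]).as_matrix();T[:3,3]=obs["tool_pos"]
    return i,T@np.array(i["mount"])
def ray(n,uv,obs=None):
    i,T=campose(n,obs)
    p=cv2.undistortPoints(np.array(uv,float).reshape(-1,1,2),np.array(i["camera_matrix"]),np.array(i["dist"])).reshape(-1,2)
    return T[:3,3],np.c_[p,np.ones(len(p))]@T[:3,:3].T
def plane(n,uv,z,obs=None):
    o,d=ray(n,uv,obs); return o+d*((z-o[2])/d[:,2])[:,None]
def proj(n,P,obs=None):
    i,T=campose(n,obs);Q=np.linalg.inv(T)
    return cv2.projectPoints(np.array(P,float).reshape(-1,1,3),cv2.Rodrigues(Q[:3,:3])[0],Q[:3,3],np.array(i["camera_matrix"]),np.array(i["dist"]))[0].reshape(-1,2)
E
python3 - <<'E'
from h import *
ims=[]
for n,c,kx in(("scene",(323,190),(458,294)),("side",(285,261),(375,341))):
    im=cv2.imread(n+"_raw.png");g=cv2.cvtColor(im,cv2.COLOR_BGR2HSV)
    m=((g[...,2]>150)&(g[...,1]<60)).astype(np.uint8)
    cs,_=cv2.findContours(m,cv2.RETR_EXTERNAL,cv2.CHAIN_APPROX_NONE)
    cs=[q for q in cs if cv2.pointPolygonTest(cv2.convexHull(q),c,False)>=0]
    q=max(cs,key=cv2.contourArea)[:,0]
    P=plane(n,q,55)[:,:2]
    # robust circle of R 142
    from scipy.optimize import least_squares
    r=least_squares(lambda v:np.hypot(*(P-v).T)-142,P.mean(0),loss="soft_l1",f_scale=2)
    print(n,r.x,np.median(abs(r.fun)),cv2.contourArea(q))
    e=camera_info(n)
    x,y=c; ims.append(cv2.resize(im[y-65:y+65,x-65:x+65],(400,400),interpolation=cv2.INTER_CUBIC)[:, :])
cv2.imwrite("pics/crop1.png",np.hstack(ims))
E
```

```text
scene [570.12509552 142.67062388] 5.895771258474184 4898.0
side [567.55286765 141.63363668] 3.1089161519832373 7104.0
```

View pics/crop1.png

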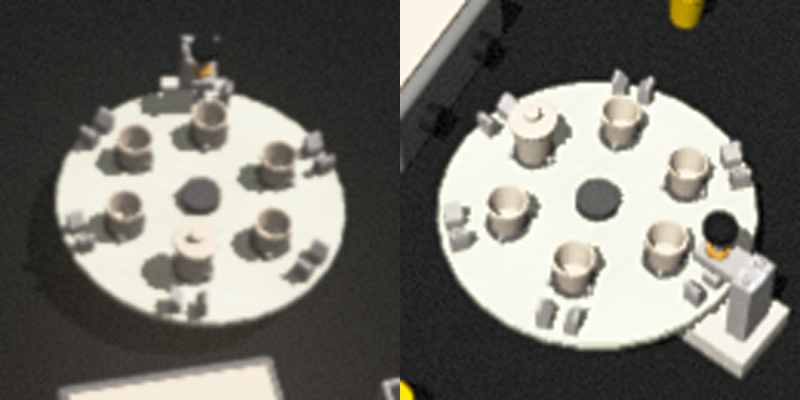

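The crop confirms the tall lidded ceramic pot, at scene crop (195,245) and side crop (533,125), nearly opposite the bracket. The knob is at scene crop (205,48) and side crop (720,225).

```bash
python3 - <<'E'
from h import *
k=130/400
S=lambda u,v:(258+u*k,125+v*k); D=lambda u,v:(220+(u-400)*k,196+v*k)
def tri(a,b):
    (o1,d1),(o2,d2)=ray("scene",[S(*a)]),ray("side",[D(*b)])
    d1=d1[0]/np.linalg.norm(d1);d2=d2[0]/np.linalg.norm(d2)
    t=np.linalg.lstsq(np.c_[d1,-d2],o2-o1,rcond=None)[0]
    return (o1+t[0]*d1+o2+t[1]*d2)/2
C=tri((200,193),(599,198));K=tri((205,48),(720,222));L=tri((197,238),(533,112))
print("hub",C,"knob",K,"lid",L)
for q in("scene","side"):
    f=S if q=="scene" else D
    print(q,plane(q,[f(*((205,48) if q=="scene" else (720,222)))],134),plane(q,[f(*((197,238) if q=="scene" else (533,112)))],113))
c=np.array([569,142]);
for n,P in(("knob",K),("lid",L)):
    v=P[:2]-c;print(n,np.hypot(*v),np.degrees(np.arctan2(v[1],v[0])))
# lug pairs (mid between halves) at z 77 
for q,l in(("scene",[(95,127),(77,234),(184,303),(308,260),(319,150)]),("side",[(497,113),(633,88),(735,165),(457,227),(560,316)])):
    f=S if q=="scene" else D
    P=plane(q,[f(*a) for a in l],74)[:,:2]-c
    print(q,np.hypot(*P.T).round(),np.degrees(np.arctan2(P[:,1],P[:,0])).round(1))
E
```

```text
hub [568.04420156 139.71284667  62.72830446] knob [445.98147515 165.48838961 136.24718891] lid [648.94545068 113.02770229 108.20530254]
scene [[446.82472198 167.97778739 134.        ]] [[654.78061226 114.09499364 113.        ]]
side [[444.81591971 161.17186707 134.        ]] [[645.24875697 113.41204508 113.        ]]
knob 125.2408156433811 169.1904052825319
lid 85.03334121683793 -19.92055843124602
scene [126. 136. 138. 130. 127.] [-135.   -74.6  -19.9   37.7  100.6]
side [127. 125. 129. 125. 129.] [ -18.3  -79.7 -139.4   43.7  103.5]
```

```bash
python3 - <<'E'
from h import *
o=get_obs();M=R.from_euler("xyz",o["tcp_rot"]).as_matrix();print(M.round(3))
print("jaw yaw",np.degrees(np.arctan2(M[1,2],M[0,2])),"j6",np.degrees(o["joint_positions"][[0,5]]))
k=560/800
for nm,u,z in(("bottle",(630,290),0),("yellow",(582,295),0),("yellow2",(330,322),0),("spare",(590,228),0)):print(nm,plane("scene",[(u[0]*k,u[1]*k)],z)[0].round())
E
```

```text
[[-0.     0.975  0.224]
 [ 0.001  0.224 -0.975]
 [-1.     0.    -0.001]]
jaw yaw -77.06383366670642 j6 [-85.42907047  -8.36506192]
bottle [645. 505.   0.]
yellow [640. 398.   0.]
yellow2 [ 616. -149.    0.]
spare [463. 475.   0.]
```

>>> carry_out:
  rows:
    - [30,20,5,0]
    - [60,40,10,0]
    - [95,60,15,0]
    - [130,80,20,0]
    - [165,105,20,0]
    - [200,130,20,0]
    - [230,155,20,0]
    - [260,185,20,0]
    - [285,215,20,0]
    - [305,250,20,0]
    - [320,285,20,0]
    - [330,320,20,0]
    - [335,355,20,0]
    - [340,395,20,0]
    - [345,430,20,0]
    - [345,465,20,0]
    - [345,500,20,0]
    - [345,535,20,0]
    - [345,560,20,0]
    - [345,560,20,0]

```text
time: 1.77
tool_pos: [461.9, 52.6, 245.9]
tcp_rot: [-3.098, 1.568, 1.844]
contact_force: [-0.5, 0.5, 0.3]
grip_width: 91.6
```

>>> carry_out:
  rows:
    - [10,8,5,7]
    - [20,16,10,14]
    - [30,24,15,21]
    - [40,32,20,28]
    - [50,40,20,35]
    - [60,48,20,42]
    - [70,56,20,49]
    - [80,64,20,56]
    - [90,72,20,63]
    - [100,80,20,70]
    - [107,88,20,77]
    - [107,88,20,84]
    - [107,88,20,88]
    - [107,88,20,88]
    - [107,88,20,88]

```text
time: 3.02
tool_pos: [568.8, 140.0, 265.5]
tcp_rot: [-3.065, 1.567, -2.873]
contact_force: [-0.2, 0.1, -0.9]
grip_width: 92.0
```

```bash
python3 - <<'E'
from h import *
o=get_obs();im=capture("wrist")[:,:,::-1];np.save("w1.npy",np.r_[o["tool_pos"],o["tcp_rot"]])
cv2.imwrite("w1.png",im);cv2.imwrite("pics/w1.png",cv2.resize(im,(800,600),interpolation=cv2.INTER_CUBIC))
print(np.degrees(o["joint_positions"]),o["tool_pos"])
E
```

```text
[ 6.35158914e+00  2.48324846e+01  7.31418981e+01 -3.58044793e-02
  8.22480920e+01 -4.66215035e+00] [568.8348827  139.9921173  265.50557537]
```

View pics/w1.png

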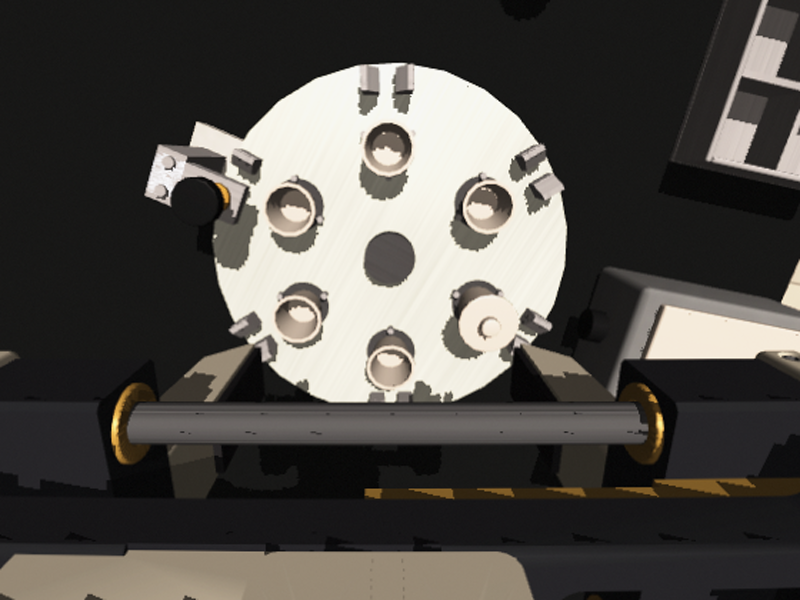

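Wrist view (800 px): hub (389,259), lug to push at (387,78), next lug (538,172), tall lid knob (490,327), plunger knob (198,201), pot mouths at (388,147), (291,208), (487,206), (299,317), (390,363).

```bash
python3 - <<'E'
from h import *
from scipy.optimize import least_squares
v=np.load("w1.npy");o=dict(tool_pos=v[:3],tcp_rot=v[3:])
im=cv2.imread("w1.png");g=cv2.cvtColor(im,cv2.COLOR_BGR2HSV)
m=((g[...,2]>190)&(g[...,1]<40)).astype(np.uint8)
c=max(cv2.findContours(m,cv2.RETR_EXTERNAL,cv2.CHAIN_APPROX_NONE)[0],key=cv2.contourArea)[:,0]
P=plane("wrist",c,55,o)[:,:2]
r=least_squares(lambda v:np.hypot(*(P-v).T)-142,[569,141],loss="cauchy",f_scale=.7);C=r.x
print("centre",C,np.median(abs(r.fun)))
W=lambda l,z:plane("wrist",np.array(l,float)*.7,z,o)[:,:2]
def pr(n,p):
    d=p-C;print(n,p.round(1).tolist(),np.hypot(*d.T).round(1),np.degrees(np.arctan2(d[:,1],d[:,0])).round(1))
pr("hub",W([(389,258)],60));pr("knob",W([(198,200)],139));pr("lid",W([(490,327)],114))
pr("mouths",W([(388,147),(291,208),(487,206),(299,317),(390,363)],89))
pr("lugs",W([(387,78),(538,172)],75))
# mouth refine: bolts on bracket
pr("post",W([(169,161),(162,191)],100))
E
```

```text
centre [567.13056995 139.26608374] 9.845990575691758
hub [[568.5, 139.6]] [1.4] [11.9]
knob [[445.7, 168.6]] [124.9] [166.4]
lid [[645.5, 115.8]] [81.8] [-16.7]
mouths [[551.8, 221.2], [492.3, 167.6], [628.1, 195.5], [509.3, 87.9], [584.1, 64.0]] [83.3 80.  82.9 77.4 77.1] [ 100.6  159.3   42.7 -138.4  -77.3]
lugs [[542.3, 265.9], [661.4, 225.5]] [129.1 127.7] [101.1  42.5]
post [[409.5, 184.5], [406.2, 163.8]] [164.  162.8] [164.  171.3]
```

>>> carry_out:
  rows:
    - [-6,30,0,0]
    - [-13,62,-10,0]
    - [-20,95,-30,0]
    - [-26,125,-60,0]
    - [-26,125,-90,0]
    - [-26,125,-120,0]
    - [-26,125,-135,0]
    - [-26,125,-150,0]
    - [-26,125,-150,0]
    - [-26,125,-150,0]
  hand: 62

```text
time: 3.9
tool_pos: [542.6, 264.7, 115.3]
tcp_rot: [-3.037, 1.566, -2.846]
contact_force: [0.7, 0.4, 0.2]
grip_width: 61.8
```

```bash
python3 - <<'E'
from h import *
o=get_obs();im=capture("wrist")[:,:,::-1];print(o["tool_pos"],o["tcp_rot"],o["grip_width"])
cv2.imwrite("pics/w2.png",cv2.resize(im,(800,600),interpolation=cv2.INTER_CUBIC))
E
```

```text
[542.63281813 264.69372755 115.29890707] [-3.03701733  1.56565461 -2.8462613 ] 61.83549523563919
```

View pics/w2.png

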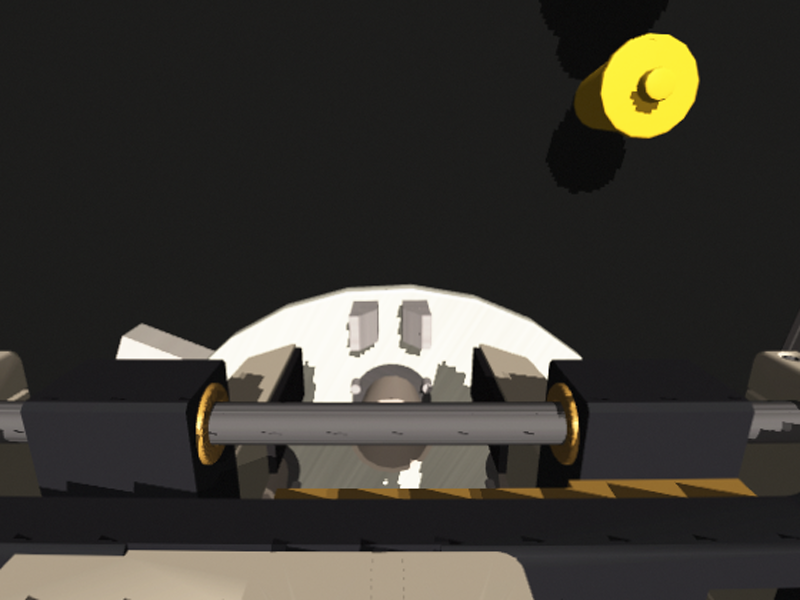

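>>> carry_out:
  rows:
    - [0,0,-12,0]
    - [0,0,-24,0]
    - [0,0,-36,0]
    - [0,0,-44,0]
    - [0,0,-48,0]
    - [0,0,-50,0]
    - [0,0,-50,0]

```text
time: 4.53
tool_pos: [543.6, 265.0, 66.8]
tcp_rot: [-3.092, 1.569, -2.901]
contact_force: [-0.1, 0.0, -0.2]
grip_width: 62.1
```

>>> carry_out:
  rows:
    - [0,0,0,0]
    - [0,0,0,0]
    - [0,0,0,0]
    - [0,0,0,0]
  hand: 46

```text
time: 4.87
tool_pos: [543.8, 265.1, 67.2]
tcp_rot: [3.117, 1.569, -2.975]
contact_force: [0.1, 0.1, -0.3]
grip_width: 46.6
```

```bash
cat > arc.py <<'E'
import sys,json;from h import *
C=np.array([568,140.]);o=get_obs();p=o["tool_pos"][:2]
d=p-C;a0=np.arctan2(d[1],d[0]);r0=np.hypot(*d)
M=R.from_euler("xyz",o["tcp_rot"]).as_matrix();y0=np.degrees(np.arctan2(M[1,2],M[0,2]))
print("r",r0,"ang",np.degrees(a0),"yaw",y0,"j6",np.degrees(o["joint_positions"][5]),"z",o["tool_pos"][2],"F",o["contact_force"])
twoff=((np.degrees(a0)-90-y0+90)%180)-90
st=[float(x) for x in sys.argv[1].split(",")]
rows=[]
for i,s in enumerate(np.cumsum(st)):
    f=(i+1)/len(st);r=r0+(128-r0)*f;q=C+r*np.array([np.cos(a0+np.radians(s)),np.sin(a0+np.radians(s))])-p
    rows.append([round(q[0],1),round(q[1],1),0,round(s+twoff*f,1)])
print(json.dumps(rows))
E
python3 arc.py -0.3,-0.3,-0.3,-0.3,-0.3,-0.3,-0.3,-0.3,-0.3,-0.3,-0.5,-0.7,-1,-1.2,-1.5,-1.5,-1.5,-1.5,-1.5,-1.5
```

```text
r 127.37646645476403 ang 100.94024796850805 yaw 10.922883926933405 j6 7.7906386372798835 z 67.18889969348263 F [ 0.07420073  0.12927259 -0.25531962]
[[0.6, 0.2, 0, -0.3], [1.3, 0.3, 0, -0.6], [2.0, 0.5, 0, -0.9], [2.6, 0.6, 0, -1.2], [3.3, 0.7, 0, -1.5], [3.9, 0.9, 0, -1.8], [4.6, 1.0, 0, -2.1], [5.2, 1.1, 0, -2.4], [5.9, 1.3, 0, -2.7], [6.5, 1.4, 0, -3.0], [7.6, 1.6, 0, -3.5], [9.2, 1.8, 0, -4.2], [11.4, 2.1, 0, -5.2], [14.1, 2.4, 0, -6.4], [17.4, 2.6, 0, -7.9], [20.7, 2.8, 0, -9.4], [24.1, 2.8, 0, -10.9], [27.4, 2.8, 0, -12.4], [30.8, 2.7, 0, -13.9], [34.1, 2.6, 0, -15.4]]
```

>>> carry_out:
  rows:
    - [0.6,0.2,0,-0.3]
    - [1.3,0.3,0,-0.6]
    - [2.0,0.5,0,-0.9]
    - [2.6,0.6,0,-1.2]
    - [3.3,0.7,0,-1.5]
    - [3.9,0.9,0,-1.8]
    - [4.6,1.0,0,-2.1]
    - [5.2,1.1,0,-2.4]
    - [5.9,1.3,0,-2.7]
    - [6.5,1.4,0,-3.0]
    - [7.6,1.6,0,-3.5]
    - [9.2,1.8,0,-4.2]
    - [11.4,2.1,0,-5.2]
    - [14.1,2.4,0,-6.4]
    - [17.4,2.6,0,-7.9]
    - [20.7,2.8,0,-9.4]
    - [24.1,2.8,0,-10.9]
    - [27.4,2.8,0,-12.4]
    - [30.8,2.7,0,-13.9]
    - [34.1,2.6,0,-15.4]

```text
time: 6.53
tool_pos: [578.2, 267.7, 67.1]
tcp_rot: [-3.092, 1.569, 3.111]
contact_force: [-3.9, -2.9, 0.8]
grip_width: 45.9
```

```bash
python3 arc.py $(python3 -c "print(','.join(['-1']+['-1.5']*2+['-2']*17))")
```

```text
r 128.05719174285184 ang 85.44423978888734 yaw -4.621493589196867 j6 22.538524766165608 z 67.07094425660448 F [-3.93343933 -2.89804803  0.79844924]
[[2.2, -0.2, 0, -1.0], [5.6, -0.6, 0, -2.5], [8.9, -1.0, 0, -4.0], [13.3, -1.8, 0, -6.0], [17.7, -2.7, 0, -8.0], [22.0, -3.7, 0, -10.0], [26.3, -4.9, 0, -12.0], [30.6, -6.3, 0, -14.0], [34.8, -7.8, 0, -16.0], [38.9, -9.4, 0, -18.0], [43.0, -11.2, 0, -20.0], [47.1, -13.1, 0, -22.0], [51.0, -15.2, 0, -24.0], [54.9, -17.4, 0, -26.0], [58.7, -19.8, 0, -28.0], [62.4, -22.2, 0, -29.9], [66.1, -24.8, 0, -31.9], [69.6, -27.6, 0, -33.9], [73.1, -30.4, 0, -35.9], [76.4, -33.4, 0, -37.9]]
```

>>> carry_out:
  rows:
    - [2.2,-0.2,0,-1.0]
    - [5.6,-0.6,0,-2.5]
    - [8.9,-1.0,0,-4.0]
    - [13.3,-1.8,0,-6.0]
    - [17.7,-2.7,0,-8.0]
    - [22.0,-3.7,0,-10.0]
    - [26.3,-4.9,0,-12.0]
    - [30.6,-6.3,0,-14.0]
    - [34.8,-7.8,0,-16.0]
    - [38.9,-9.4,0,-18.0]
    - [43.0,-11.2,0,-20.0]
    - [47.1,-13.1,0,-22.0]
    - [51.0,-15.2,0,-24.0]
    - [54.9,-17.4,0,-26.0]
    - [58.7,-19.8,0,-28.0]
    - [62.4,-22.2,0,-29.9]
    - [66.1,-24.8,0,-31.9]
    - [69.6,-27.6,0,-33.9]
    - [73.1,-30.4,0,-35.9]
    - [76.4,-33.4,0,-37.9]

```text
time: 8.2
tool_pos: [654.8, 235.2, 67.1]
tcp_rot: [2.708, 1.568, 1.964]
contact_force: [-4.1, 2.1, -0.2]
grip_width: 45.5
```

```bash
python3 arc.py $(python3 -c "print(','.join(['-1.5']+['-2']*19))")
```

```text
r 128.85439971670326 ang 47.64381083731622 yaw -42.672122722617075 j6 55.97694364353287 z 67.09564172167278 F [-4.09699883  2.07535032 -0.22763079]
[[2.4, -2.3, 0, -1.5], [5.6, -5.5, 0, -3.5], [8.6, -8.8, 0, -5.5], [11.6, -12.3, 0, -7.4], [14.4, -15.8, 0, -9.4], [17.0, -19.4, 0, -11.4], [19.6, -23.1, 0, -13.4], [22.0, -26.8, 0, -15.4], [24.3, -30.7, 0, -17.4], [26.4, -34.6, 0, -19.3], [28.4, -38.7, 0, -21.3], [30.3, -42.7, 0, -23.3], [32.0, -46.9, 0, -25.3], [33.6, -51.1, 0, -27.3], [35.0, -55.3, 0, -29.3], [36.3, -59.6, 0, -31.2], [37.4, -63.9, 0, -33.2], [38.4, -68.3, 0, -35.2], [39.2, -72.7, 0, -37.2], [39.9, -77.1, 0, -39.2]]
```

>>> carry_out:
  rows:
    - [2.4,-2.3,0,-1.5]
    - [5.6,-5.5,0,-3.5]
    - [8.6,-8.8,0,-5.5]
    - [11.6,-12.3,0,-7.4]
    - [14.4,-15.8,0,-9.4]
    - [17.0,-19.4,0,-11.4]
    - [19.6,-23.1,0,-13.4]
    - [22.0,-26.8,0,-15.4]
    - [24.3,-30.7,0,-17.4]
    - [26.4,-34.6,0,-19.3]
    - [28.4,-38.7,0,-21.3]
    - [30.3,-42.7,0,-23.3]
    - [32.0,-46.9,0,-25.3]
    - [33.6,-51.1,0,-27.3]
    - [35.0,-55.3,0,-29.3]
    - [36.3,-59.6,0,-31.2]
    - [37.4,-63.9,0,-33.2]
    - [38.4,-68.3,0,-35.2]
    - [39.2,-72.7,0,-37.2]
    - [39.9,-77.1,0,-39.2]

```text
time: 9.87
tool_pos: [695.9, 159.5, 67.2]
tcp_rot: [2.397, 1.564, 0.966]
contact_force: [-1.0, 4.3, -1.9]
grip_width: 45.9
```

```bash
python3 arc.py $(python3 -c "print(','.join(['-1.5']+['-2']*19))")
```

```text
r 129.37099048639112 ang 8.68717965939984 yaw -82.01562327708321 j6 88.54769852682188 z 67.15396287042527 F [-1.01362379  4.30016673 -1.94643641]
[[0.4, -3.4, 0, -1.5], [0.8, -7.9, 0, -3.4], [1.1, -12.4, 0, -5.4], [1.2, -16.9, 0, -7.4], [1.1, -21.4, 0, -9.3], [0.9, -25.9, 0, -11.3], [0.5, -30.4, 0, -13.3], [0.0, -34.8, 0, -15.2], [-0.7, -39.3, 0, -17.2], [-1.5, -43.7, 0, -19.1], [-2.5, -48.1, 0, -21.1], [-3.6, -52.4, 0, -23.1], [-4.9, -56.7, 0, -25.0], [-6.3, -60.9, 0, -27.0], [-7.9, -65.1, 0, -29.0], [-9.6, -69.3, 0, -30.9], [-11.5, -73.3, 0, -32.9], [-13.5, -77.3, 0, -34.9], [-15.7, -81.3, 0, -36.8], [-18.0, -85.1, 0, -38.8]]
```

>>> carry_out:
  rows:
    - [0.4,-3.4,0,-1.5]
    - [0.8,-7.9,0,-3.4]
    - [1.1,-12.4,0,-5.4]
    - [1.2,-16.9,0,-7.4]
    - [1.1,-21.4,0,-9.3]
    - [0.9,-25.9,0,-11.3]
    - [0.5,-30.4,0,-13.3]
    - [0.0,-34.8,0,-15.2]
    - [-0.7,-39.3,0,-17.2]
    - [-1.5,-43.7,0,-19.1]
    - [-2.5,-48.1,0,-21.1]
    - [-3.6,-52.4,0,-23.1]
    - [-4.9,-56.7,0,-25.0]
    - [-6.3,-60.9,0,-27.0]
    - [-7.9,-65.1,0,-29.0]
    - [-9.6,-69.3,0,-30.9]
    - [-11.5,-73.3,0,-32.9]
    - [-13.5,-77.3,0,-34.9]
    - [-15.7,-81.3,0,-36.8]
    - [-18.0,-85.1,0,-38.8]

```text
time: 11.53
tool_pos: [679.8, 74.9, 67.4]
tcp_rot: [2.373, 1.559, 0.262]
contact_force: [3.3, 3.9, -2.7]
grip_width: 46.5
```

```bash
python3 arc.py $(python3 -c "print(','.join(['-1.5']+['-2']*14+['-1.5','-1.5','-1','-0.7','-0.5']))")
```

```text
r 129.38998431596892 ang -30.232138144566548 yaw -120.97286195967227 j6 120.6824892919322 z 67.36064630729891 F [ 3.33481689  3.87085717 -2.65716992]
[[-1.8, -2.9, 0, -1.5], [-4.3, -6.6, 0, -3.4], [-6.9, -10.3, 0, -5.4], [-9.7, -13.9, 0, -7.4], [-12.6, -17.3, 0, -9.3], [-15.5, -20.7, 0, -11.3], [-18.6, -24.0, 0, -13.2], [-21.9, -27.1, 0, -15.2], [-25.2, -30.1, 0, -17.2], [-28.6, -33.0, 0, -19.1], [-32.1, -35.8, 0, -21.1], [-35.7, -38.5, 0, -23.1], [-39.4, -41.0, 0, -25.0], [-43.2, -43.4, 0, -27.0], [-47.1, -45.7, 0, -28.9], [-50.1, -47.3, 0, -30.4], [-53.1, -48.8, 0, -31.9], [-55.1, -49.8, 0, -32.8], [-56.5, -50.4, 0, -33.5], [-57.6, -50.8, 0, -34.0]]
```

>>> carry_out:
  rows:
    - [-1.8,-2.9,0,-1.5]
    - [-4.3,-6.6,0,-3.4]
    - [-6.9,-10.3,0,-5.4]
    - [-9.7,-13.9,0,-7.4]
    - [-12.6,-17.3,0,-9.3]
    - [-15.5,-20.7,0,-11.3]
    - [-18.6,-24.0,0,-13.2]
    - [-21.9,-27.1,0,-15.2]
    - [-25.2,-30.1,0,-17.2]
    - [-28.6,-33.0,0,-19.1]
    - [-32.1,-35.8,0,-21.1]
    - [-35.7,-38.5,0,-23.1]
    - [-39.4,-41.0,0,-25.0]
    - [-43.2,-43.4,0,-27.0]
    - [-47.1,-45.7,0,-28.9]
    - [-50.1,-47.3,0,-30.4]
    - [-53.1,-48.8,0,-31.9]
    - [-55.1,-49.8,0,-32.8]
    - [-56.5,-50.4,0,-33.5]
    - [-57.6,-50.8,0,-34.0]

```text
time: 13.2
tool_pos: [623.1, 23.4, 67.8]
tcp_rot: [2.384, 1.557, -0.322]
contact_force: [5.6, 0.2, -2.1]
grip_width: 46.0
```

```bash
python3 arc.py -0.2,-0.5,-0.7,-0.8,-0.8,-0.8,-0.6,-0.3; python3 - <<'E'
from h import *
a,b=capture("scene"),capture("side");o=[]
for im,c in((a,(323,185)),(b,(290,261))):
    im=im[:,:,::-1];x,y=c;o.append(cv2.resize(im[y-65:y+65,x-65:x+65],(400,400),interpolation=cv2.INTER_CUBIC))
cv2.imwrite("pics/c2.png",np.hstack(o))
E
```

```text
r 128.91721328138254 ang -64.70752244547754 yaw -155.04878920958356 j6 150.3812031711992 z 67.83046430595897 F [ 5.55873549  0.22681787 -2.05986838]
[[-0.5, -0.1, 0, -0.2], [-1.5, -0.5, 0, -0.6], [-3.0, -1.0, 0, -1.3], [-4.7, -1.6, 0, -2.0], [-6.4, -2.2, 0, -2.8], [-8.1, -2.8, 0, -3.5], [-9.4, -3.1, 0, -4.1], [-10.1, -3.3, 0, -4.4]]
```

View pics/c2.png

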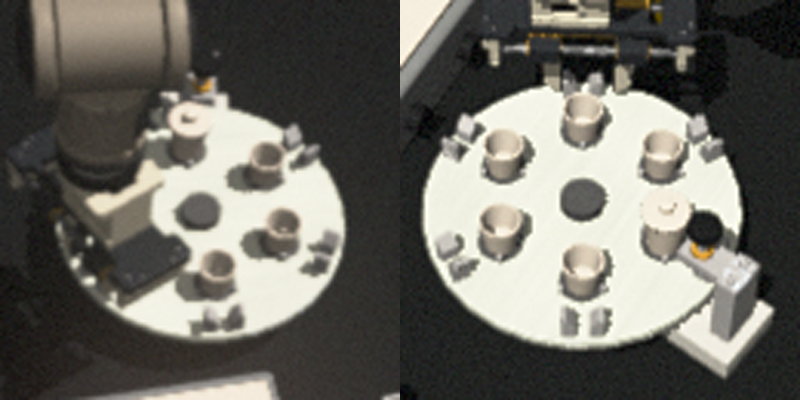

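The tall pot is at side crop (665,215), just behind the bracket knob at (705,228), and all pots stand upright. About 8 to 9° remain.

>>> carry_out:
  rows:
    - [-0.5,-0.1,0,-0.2]
    - [-1.5,-0.5,0,-0.6]
    - [-3.0,-1.0,0,-1.3]
    - [-4.7,-1.6,0,-2.0]
    - [-6.4,-2.2,0,-2.8]
    - [-8.1,-2.8,0,-3.5]
    - [-9.8,-3.3,0,-4.3]
    - [-11.5,-3.9,0,-5.1]
    - [-13.1,-4.3,0,-5.8]
    - [-14.6,-4.7,0,-6.5]
    - [-15.8,-5.0,0,-7.0]
    - [-16.6,-5.2,0,-7.4]
    - [-17.0,-5.3,0,-7.6]
    - [-17.0,-5.3,0,-7.6]

```text
time: 14.47
tool_pos: [606.3, 17.6, 68.2]
tcp_rot: [2.358, 1.556, -0.48]
contact_force: [4.7, -2.0, -2.0]
grip_width: 46.0
```

>>> carry_out:
  rows:
    - [2,0.5,0,0.5]
    - [4,1.2,0,1]
    - [5,1.5,0,1.5]
    - [5,1.5,15,1.5]
    - [5,1.5,40,1.5]
    - [5,1.5,75,1.5]
    - [5,1.5,110,1.5]
    - [0,25,145,1.5]
    - [-10,55,175,1.5]
    - [-20,85,200,1.5]
    - [-30,110,200,1.5]
    - [-40,125,200,1.5]
    - [-40,125,200,1.5]
    - [-40,125,200,1.5]

```text
time: 15.63
tool_pos: [565.6, 143.3, 268.2]
tcp_rot: [2.309, 1.556, -0.501]
contact_force: [0.6, -1.2, -1.1]
grip_width: 46.0
```

```bash
python3 - <<'E'
from h import *
o=get_obs();im=capture("wrist")[:,:,::-1];np.save("w3.npy",np.r_[o["tool_pos"],o["tcp_rot"]])
cv2.imwrite("w3.png",im);cv2.imwrite("pics/w3.png",cv2.resize(im,(800,600),interpolation=cv2.INTER_CUBIC))
print(o["tool_pos"],o["time"])
E
```

```text
[565.61402487 143.27112393 268.21901568] 15.6333
```

View pics/w3.png

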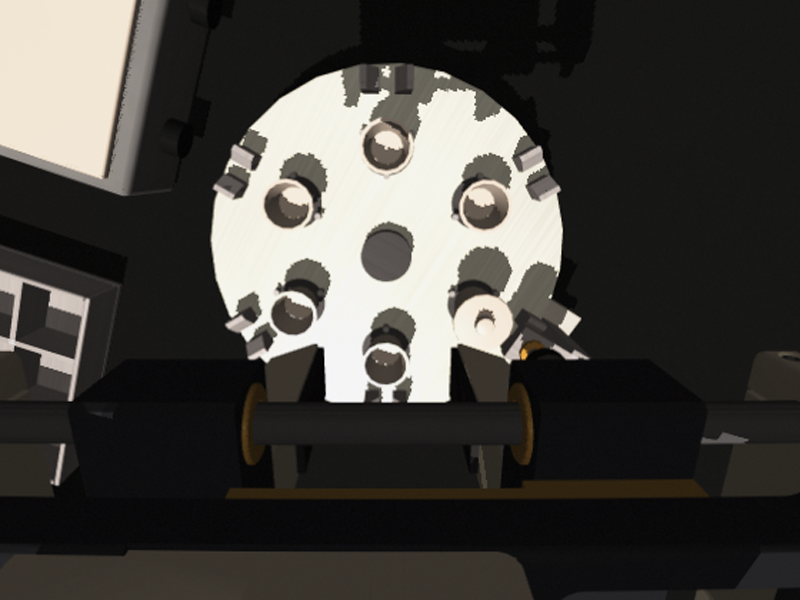

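Wrist view: tall lid knob (486,321), mouths (387,145), (289,203), (484,204), (296,312), (386,361), lugs (387,78), (537,173). The bracket at about (545,345) is half hidden by the gripper. I'll fit the hexagon phase in both wrist views.

```bash
python3 - <<'E'
from h import *
from scipy.optimize import least_squares
def fit(f,mouths,lid,lugs,k0):
    v=np.load(f);o=dict(tool_pos=v[:3],tcp_rot=v[3:])
    W=lambda l,z:plane("wrist",np.array(l,float)*.7,z,o)[:,:2]
    P=np.r_[W(mouths,89),W([lid],114),W(lugs,78)];r=np.r_[[82]*6,[128]*len(lugs)]
    def res(x,full=False):
        d=P-x[:2];a=np.degrees(np.arctan2(d[:,1],d[:,0]));e=np.radians((a-x[2]+30)%60-30)
        return np.r_[e*r,np.hypot(*d.T)-r]
    s=least_squares(res,[568,140,k0],loss="soft_l1",f_scale=2)
    print(f,s.x,res(s.x).round(1));return W,s.x
W,x=fit("w1.npy",[(388,147),(291,208),(487,206),(299,317),(390,363)],(490,327),[(387,78),(538,172),(250,337)],41)
for q in(W([(198,200)],139)[0],W([(165.5,176)],100)[0]):
    d=q-x[:2];print("front dir",np.degrees(np.arctan2(d[1],d[0])),np.hypot(*d),q)
W,y=fit("w3.npy",[(387,145),(289,203),(484,204),(296,312),(386,361)],(486,321),[(387,78),(537,173),(231,171)],49)
p=W([(486,321)],114)[0]-y[:2];print("lid dir",np.degrees(np.arctan2(p[1],p[0])))
E
```

```text
w1.npy [570.6778708  141.80472343  41.62673174] [-0.1 -0.5  0.2  1.4  0.1 -0.4  0.2  1.1 -2.3 -1.1 -2.  -1.5 -2.2 -2.5
 -0.2 -1.8 -3.5 -1.5]
front dir 167.71019571056596 125.19584357822151 [448.35108185 168.45347487]
front dir 168.602319837434 163.4934241454444 [410.40867158 174.11390973]
w3.npy [568.12955705 139.0821237   49.05260423] [-0.7 -1.4  0.5  0.4 -0.2  2.1 -0.7 -0.7  1.2 -1.  -1.2 -1.3 -2.6 -2.
 -1.6 -2.4 -2.6  1.5]
lid dir 170.52472086045796
```

Tall pot is at about 169° and the front at about 168.2°, an offset of about 1 mm at the pot. That is within tolerance, so I'll go over the knob with closed fingers.

>>> carry_out:
  rows:
    - [-10,2,0,6]
    - [-22,4,0,12]
    - [-35,7,0,18]
    - [-50,10,0,24]
    - [-65,13,0,30]
    - [-80,16,0,36]
    - [-95,19,0,42]
    - [-108,21,0,48]
    - [-116,23,-10,54]
    - [-120.5,23.7,-30,59]
    - [-120.5,23.7,-55,59]
    - [-120.5,23.7,-75,59]
    - [-120.5,23.7,-83,59]
    - [-120.5,23.7,-83,59]
    - [-120.5,23.7,-83,59]
  hand: 0

```text
time: 16.93
tool_pos: [446.2, 165.5, 185.2]
tcp_rot: [2.297, 1.557, 0.514]
contact_force: [0.1, 0.2, 0.7]
grip_width: 0.5
```

```bash
python3 - <<'E'
from h import *
o=get_obs();w=capture("wrist")[:,:,::-1];b=capture("side")[:,:,::-1];s=capture("scene")[:,:,::-1]
np.save("w4.npy",np.r_[o["tool_pos"],o["tcp_rot"]]);cv2.imwrite("w4.png",w)
c=lambda im,x,y:cv2.resize(im[y-40:y+40,x-40:x+40],(300,300),interpolation=cv2.INTER_CUBIC)
cv2.imwrite("pics/w4.png",np.hstack([cv2.resize(w,(500,375)),np.vstack([c(b,315,275),c(s,323,155)])[:375*2][:,:]][0:1]+[]) if 0 else np.vstack([np.hstack([c(b,315,270),c(s,323,150)]),cv2.resize(w[:,:],(600,300))]))
print(o["tool_pos"],o["contact_force"],o["grip_width"],o["time"])
E
```

```text
[446.18328184 165.53686691 185.18059013] [0.07869944 0.21278049 0.71154715] 0.4925745244771817 16.9333
```

View pics/w4.png

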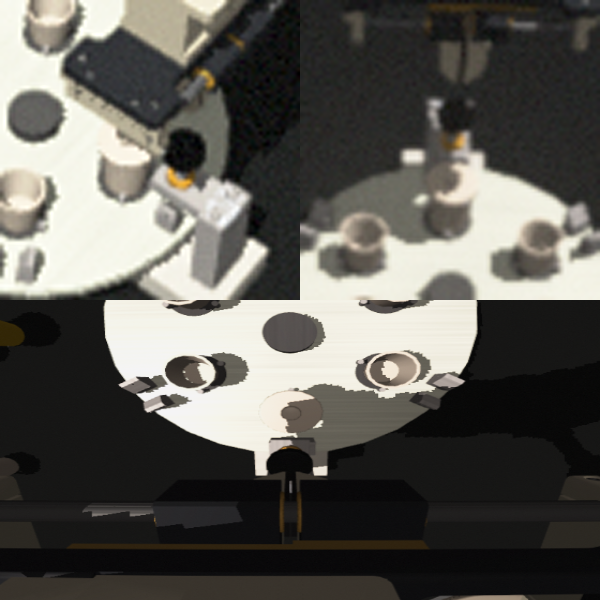

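The wrist view shows hub (290,333), lid knob (291,411), plunger knob (290,460) and closed fingers (290) in one line, so the alignment is good. Now I descend and feel for contact.

>>> carry_out:
  rows:
    - [0,0,-8,0]
    - [0,0,-18,0]
    - [0,0,-28,0]
    - [0,0,-36,0]
    - [0,0,-40,0]
    - [0,0,-42,0]
    - [0,0,-42,0]

```text
time: 17.67
tool_pos: [446.5, 166.1, 143.9]
tcp_rot: [2.255, 1.554, 0.473]
contact_force: [-0.6, -1.2, -0.4]
grip_width: 0.7
```

>>> carry_out:
  rows:
    - [0,0,-0.5,0]
    - [0,0,-1,0]
    - [0,0,-1.5,0]
    - [0,0,-2,0]
    - [0,0,-2.5,0]
    - [0,0,-3,0]
    - [0,0,-3.5,0]
    - [0,0,-4,0]
    - [0,0,-4.5,0]
    - [0,0,-5,0]
    - [0,0,-5.5,0]
    - [0,0,-6,0]

```text
time: 18.67
tool_pos: [446.6, 166.1, 138.0]
tcp_rot: [2.252, 1.554, 0.469]
contact_force: [-0.4, -0.4, 2.2]
grip_width: 0.3
```

>>> carry_out:
  rows:
    - [0,0,-0.5,0]
    - [0,0,-1,0]
    - [0,0,-1.5,0]
    - [0,0,-2,0]
    - [0,0,-2.5,0]
    - [0,0,-3,0]
    - [0,0,-3.5,0]
    - [0,0,-4,0]
    - [0,0,-4.5,0]
    - [0,0,-5,0]
    - [0,0,-5.5,0]
    - [0,0,-6,0]
    - [0,0,-6.5,0]
    - [0,0,-7,0]
    - [0,0,-7.5,0]
    - [0,0,-8,0]

```text
time: 20.0
tool_pos: [446.5, 166.1, 130.0]
tcp_rot: [2.252, 1.554, 0.47]
contact_force: [-0.5, 0.7, 2.0]
grip_width: 0.3
```

>>> carry_out:
  rows:
    - [0,0,-0.5,0]
    - [0,0,-1,0]
    - [0,0,-1.5,0]
    - [0,0,-2,0]
    - [0,0,-2.5,0]
    - [0,0,-3,0]
    - [0,0,-3.5,0]
    - [0,0,-4,0]
    - [0,0,-4.5,0]
    - [0,0,-5,0]
    - [0,0,-5.5,0]
    - [0,0,-6,0]

```text
time: 21.0
tool_pos: [446.5, 166.1, 123.9]
tcp_rot: [2.252, 1.554, 0.47]
contact_force: [-0.3, -0.3, 2.3]
grip_width: 0.7
```

>>> carry_out:
  rows:
    - [0,0,-0.4,0]
    - [0,0,-0.8,0]
    - [0,0,-1.2,0]
    - [0,0,-1.6,0]
    - [0,0,-2.0,0]
    - [0,0,-2.4,0]
    - [0,0,-2.8,0]
    - [0,0,-3.2,0]

```text
time: 21.67
tool_pos: [446.6, 166.0, 120.9]
tcp_rot: [2.247, 1.554, 0.464]
contact_force: [-1.7, -0.6, 5.5]
grip_width: 0.7
```

>>> carry_out:
  rows:
    - [0,0,-0.2,0]
    - [0,0,-0.4,0]
    - [0,0,-0.6,0]
    - [0,0,-0.8,0]

```text
time: 22.0
tool_pos: [446.6, 166.0, 120.2]
tcp_rot: [2.242, 1.554, 0.46]
contact_force: [-1.3, -0.4, 5.4]
grip_width: -0.0
```

>>> carry_out:
  rows:
    - [0,0,-0.2,0]
    - [0,0,-0.4,0]
    - [0,0,-0.6,0]

```text
time: 22.25
tool_pos: [446.6, 166.0, 119.8]
tcp_rot: [2.239, 1.554, 0.457]
contact_force: [-1.3, 0.4, 5.3]
grip_width: 0.4
```

>>> carry_out:
  rows:
    - [0,0,-0.2,0]
    - [0,0,-0.4,0]
    - [0,0,-0.6,0]

```text
time: 22.5
tool_pos: [446.6, 166.0, 119.3]
tcp_rot: [2.238, 1.554, 0.456]
contact_force: [-1.9, -0.5, 5.3]
grip_width: 0.5
```

>>> carry_out:
  rows:
    - [0,0,-0.2,0]
    - [0,0,-0.4,0]
    - [0,0,-0.6,0]

```text
time: 22.75
tool_pos: [446.6, 166.0, 118.8]
tcp_rot: [2.234, 1.554, 0.452]
contact_force: [-1.9, 0.3, 6.0]
grip_width: 0.7
```

>>> carry_out:
  rows:
    - [0,0,-0.2,0]
    - [0,0,-0.4,0]
    - [0,0,-0.6,0]

```text
time: 23.0
tool_pos: [446.6, 166.0, 118.3]
tcp_rot: [2.232, 1.554, 0.45]
contact_force: [-1.5, -0.9, 5.4]
grip_width: 0.5
```

>>> carry_out:
  rows:
    - [0,0,-0.2,0]
    - [0,0,-0.4,0]
    - [0,0,-0.6,0]

```text
time: 23.25
tool_pos: [446.6, 166.0, 117.9]
tcp_rot: [2.232, 1.553, 0.45]
contact_force: [-2.5, -0.4, 5.6]
grip_width: 0.4
```

>>> carry_out:
  rows:
    - [0,0,-0.2,0]
    - [0,0,-0.4,0]
    - [0,0,-0.6,0]

```text
time: 23.5
tool_pos: [446.6, 166.0, 117.7]
tcp_rot: [2.225, 1.553, 0.443]
contact_force: [-3.5, -2.1, 10.3]
grip_width: 0.3
```

>>> carry_out:
  rows:
    - [0,0,-0.2,0]
    - [0,0,-0.4,0]
    - [0,0,-0.6,0]

```text
time: 23.75
tool_pos: [446.6, 166.0, 117.7]
tcp_rot: [2.218, 1.553, 0.436]
contact_force: [-3.5, -1.1, 11.3]
grip_width: 0.1
```

>>> carry_out:
  rows:
    - [0,0,-0.2,0]
    - [0,0,-0.4,0]
    - [0,0,-0.6,0]

```text
time: 24.0
tool_pos: [446.6, 166.0, 117.7]
tcp_rot: [2.212, 1.553, 0.43]
contact_force: [-4.0, -1.4, 12.2]
grip_width: 0.4
```

The stop is felt at z = 117.7. I'll raise the force to about 15 N and hold.

>>> carry_out:
  rows:
    - [0,0,-0.4,0]
    - [0,0,-0.8,0]
    - [0,0,-0.8,0]
    - [0,0,-0.8,0]

```text
time: 24.33
tool_pos: [446.6, 166.0, 117.7]
tcp_rot: [2.202, 1.552, 0.421]
contact_force: [-3.0, -1.5, 12.0]
grip_width: 0.7
```

>>> carry_out:
  rows:
    - [0,0,-0.5,0]
    - [0,0,-0.9,0]
    - [0,0,-1.1,0]
    - [0,0,-1.1,0]

```text
time: 24.67
tool_pos: [446.7, 166.0, 117.7]
tcp_rot: [2.187, 1.551, 0.406]
contact_force: [-4.9, -0.5, 14.3]
grip_width: 0.4
```

>>> carry_out:
  rows:
    - [0,0,-1.3,0]
    - [0,0,-1.3,0]
    - [0,0,-1.3,0]
    - [0,0,-1.3,0]

```text
time: 25.0
tool_pos: [446.6, 166.0, 117.6]
tcp_rot: [2.176, 1.551, 0.394]
contact_force: [-5.2, -1.6, 17.3]
grip_width: 0.3
```

>>> carry_out:
  rows:
    - [0,0,-1.1,0]
    - [0,0,-1.1,0]
    - [0,0,-1.1,0]
    - [0,0,-1.1,0]
    - [0,0,-1.1,0]
    - [0,0,-1.1,0]

```text
time: 25.5
tool_pos: [446.7, 166.0, 117.7]
tcp_rot: [2.165, 1.55, 0.384]
contact_force: [-5.2, -1.6, 16.3]
grip_width: 0.7
```

>>> carry_out:
  rows:
    - [0,0,-1.1,0]
    - [0,0,-1.1,0]
    - [0,0,-1.1,0]
    - [0,0,-1.1,0]
    - [0,0,-1.1,0]
    - [0,0,-1.1,0]

```text
time: 26.0
tool_pos: [446.6, 166.0, 117.6]
tcp_rot: [2.156, 1.549, 0.375]
contact_force: [-5.3, -1.2, 15.0]
grip_width: 0.3
```

Held at 15 to 17 N for about a second. Now I let go: straight up, then clear of the tray.

>>> carry_out:
  rows:
    - [0,0,1,0]
    - [0,0,3,0]
    - [0,0,8,0]
    - [0,0,18,0]
    - [0,0,35,0]
    - [0,0,60,0]
    - [0,0,90,0]
    - [0,0,115,0]
    - [0,-30,130,0]
    - [0,-65,130,0]
    - [0,-105,130,0]
    - [0,-145,130,0]
    - [0,-185,130,0]
    - [0,-215,130,0]
    - [0,-230,130,0]
    - [0,-230,130,0]
    - [0,-230,130,0]

```text
time: 27.42
tool_pos: [446.5, -64.4, 247.5]
tcp_rot: [2.185, 1.549, 0.402]
contact_force: [-0.7, 0.5, -0.0]
grip_width: 0.3
```

```bash
python3 - <<'E'
from h import *
a,b=capture("scene"),capture("side");o=[]
for im,c in((a,(323,180)),(b,(290,261))):
    im=im[:,:,::-1];x,y=c;o.append(cv2.resize(im[y-65:y+65,x-65:x+65],(400,400),interpolation=cv2.INTER_CUBIC))
cv2.imwrite("pics/end.png",np.hstack(o));q=get_obs();print(q["tool_pos"],q["contact_force"])
E
```

```text
[446.5976139  -63.13140837 247.60404498] [-0.31849298  0.61557321  0.69821478]
```

View pics/end.png

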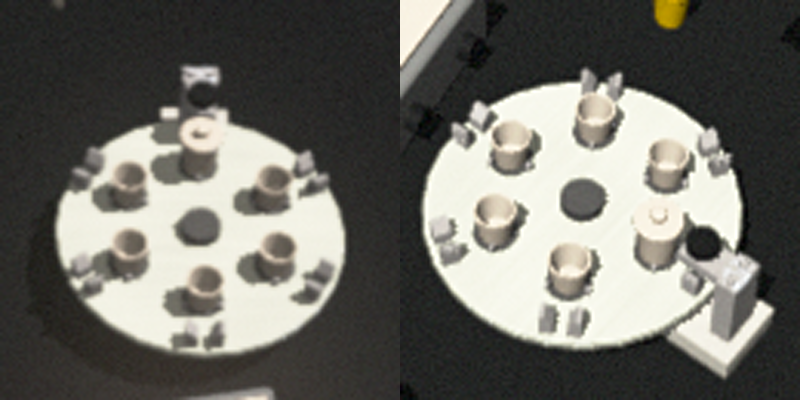

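The knob is down on the nut (the orange shaft no longer shows), the tall pot stands in line with the bracket, and all six pots are upright.

```bash
python3 -c "
from plant import *
print(close_job())"
```

```text
the job is handed in; nothing more can be done
None
```

The job is done and handed in, at about 27.5 s of the 72 s allowed; no verdict was reported.

- **Turning:** I straddled one lug with the open fingers and turned the carousel about 173° clockwise. The force read 4–6 N each time I checked.
- **Pressing:** I pushed the knob down with closed fingers. The stop came at TCP z 117.7 mm, about 21 mm of travel. I held it there at 14–17 N for a little over a second, then lifted clear.
- **Last checks:** In the final pictures the knob is down on its nut, the tall pot is in line with the bracket, all six pots are upright, and the arm is clear with about 0 N on the wrist.
- **Disagreement before pressing:** The fit of all the pots and lugs put the tall pot at 169.1°, its lid alone at 170.5°, and the front at 167.7–168.6°. That is an offset of about 1–3 mm at the pot. I relied on the pin to wedge out what was left and did not measure the offset again afterwards.

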